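# Prop open the lid of a vial sample chamber

### The job

Lift the lid of the sample chamber by its bar and open it wide. Then swing the prop rod on the chamber's side up out of its clip, and lower the lid gently until the rod's tip sits fully in the slot of the bracket on the lid's edge and the rod holds the lid up. Let go, and leave the jar, the bottle and the bin where they stand.

Things in the scene. Friction and masses are not known exactly. Their poses are not given: they have to be found in the camera images.
- chamber: White open-topped box, fixed to the bench, 220 (its x) x 200 (its y) x 100 mm high, walls 10 mm, black rack with capped vials inside. Origin: centre of its underside, on the bench. +x points to its hinge side (away from the robot, within 0.4 rad), +y to the side with the prop rod, z up. It stands elsewhere and turned differently each time.
- lid (a joint): Angle of the grey lid panel (220 x 200 x 12 mm, 0.5 kg) in rad: 0 shut, grows as its near edge rises, stop at 1.4. Starts shut or up to 0.2 ajar. The stiff hinge holds it where it is left above about 1.1 rad; below about 0.9 it sinks shut unless propped. With the rod's tip fully in the slot it rests at 0.60. Lifting takes about 4 N at the bar.
- lid_hinge (a point): Point on the lid's hinge line, at the middle of the far top edge of the box: 110 mm along the chamber's +x and 100.5 mm above the bench. The hinge line runs along the chamber's y.
- lid_bar (a point): Centre of the lid's round steel bar handle, 12 mm thick, 120 mm long along the chamber's y, on two arms 40 mm in front of the lid's free edge (34 mm clear). It lies 260 mm from the hinge line and 6 mm above the lid's underside; 106 mm above the bench when shut. It can be pinched from above at every lid angle, turning between the fingers.
- lid_slot (a point): Middle of the slot's roof (closed end) in the dark steel bracket that reaches 32 mm out from the lid's +y edge: 160 mm from the hinge line, level with the lid's underside, in the rod's plane of swing. The slot runs through along y and opens downwards (lid shut): 19 mm wide and 14 mm deep between straight cheeks, then flaring to about 45 mm at its mouth, 28 mm from the roof.
- rod (a joint): Prop rod angle in rad: 0 lying level in its open-topped clip, tip towards the chamber's +x; grows as the tip swings up and over towards the robot, stop at 2.0. A stiff pivot (1 to 2 N at the grip) keeps it where it is left. The tip is in the slot at 1.16 rad: leave the rod within about 0.06 rad of that, so that the tip enters the slot as the lid comes down.
- rod_pivot (a point): Pivot of the prop rod, in the rod's plane: in the chamber's frame x -85 mm, y +116 mm, z 50 mm. The pivot axis runs along the chamber's y.
- rod_grip (a point): Grip point on the rod's handle: a black round bar, 16 mm thick, 80 mm long, sticking out sideways (chamber's +y) from the rod, 80 mm from the pivot. The point is on its axis, 60 mm out from the rod (20 mm from the outer end), 50 mm above the bench in the clip. It can be pinched from above, turning between the fingers as the rod swings.
- rod_tip (a point): Centre of the ball tip (14 mm across) of the 10 mm steel prop rod, 147 mm from the pivot.
- jar_mid (a point): Centre (half-way up) of a brown glass jar with a black cap, 60 mm across, 85 mm high, standing on the bench on the chamber's -y side. Leave alone.
- flask_mid (a point): Centre (half-way up) of a white plastic bottle, 64 mm across, 150 mm high, standing on the bench on the chamber's -y side. Leave alone.
- bin_mid (a point): Centre (half-way up) of an empty grey plastic bin, 120 x 160 mm, 45 mm high, standing on the bench on the chamber's +y side, beyond the rod. Leave alone.

How it is judged (in metres and radians):
On the way, in this order (a step that is already met when the one before it is completed fails the run):
1. the lid is opened wide, rod still down (value of joint lid above 0.8 rad and value of joint rod below 0.5 rad), for 0.2 s.
2. the rod is swung up under the raised lid (value of joint rod above 0.95 rad and value of joint lid above 0.7 rad), for 0.2 s.
At the end, for the whole second after the job is handed in: The rod's tip is fully in the lid's slot (tip centre within 13 mm of the slot's roof point; rod at 1.10 to 1.22 rad, lid at 0.55 to 0.645 rad), the lid rests with its weight on the rod (over 0.2 N) and is still (value of joint lid between 0.55 and 0.645 rad and value of joint rod between 1.1 and 1.22 rad and distance between rod_tip and lid_slot below 0.013 m and contact force between rod and lid above 0.2 N and velocity of joint lid between -0.03 and 0.03 rad/s); the robot touches nothing.
It fails at once if the lid is dropped (falls faster than 1.5 rad/s) (velocity of joint lid below -1.5 rad/s).
It fails at once if the jar, the bottle or the bin is moved by more than 30 mm or tipped (distance of any of jar_mid, flask_mid, bin_mid from where it was at the start of the episode above 0.03 m or angle between any of jar_mid, flask_mid's own z axis and vertical above 0.4 rad).
It also fails if it takes over 67 s, if anything falls off the work surface, if the arm or the gripper's body presses on something with over 40 N, if the wrist force passes 120 N, or if a joint passes its speed limit or range.

### The arm

A 6-joint arm with a two-finger parallel gripper is mounted at the origin on the work surface. World frame = base frame: x ahead of the robot, y to its left, z up, the work surface at z = 0. Lengths are in mm, angles in rad, forces in N, time in s.
With the tool pointing down it reaches from about 400 to 925 mm from the base axis. Payload 12.5 kg.
Tool frame: the origin (TCP) lies at the very end of the fingers, on their centre line; the grasp point (between the pads) lies 19 mm behind it; z points along the fingers, x is the direction in which the jaws open and shut, and the axes are right-handed (so a half turn about z gives the same grasp; the last joint's range is limited). The gripper opens to 95 mm and grips with 3 to 60 N. Pads are 20 mm wide; open, the fingers measure 119 mm over their backs; the gripper's body (75 mm by 180 mm) begins 59 mm behind the grasp point.
Start: joints at [-1.32, 0.491, 1.559, -0, 1.092, -0.106], TCP at [218.323, -585.649, 187.261] pointing down, gripper open.
Joint ranges: [-3.1, 3.1], [-0.84, 2.19], [0.05, 2.79], [-1.13, 4.28], [0.06, 2.93], [-2.69, 2.69]. Speed limits (rad/s): [2.22, 2.22, 2.79, 3.14, 3.14, 3.14].

### API

Orientations are given as a rotation vector (axis times angle).
In Python, from workcell import ctrl, grip, status, snapshot, get_calibration, job gives the robot as it stands. Calls block until the motion is done:
- ctrl.move_to(position, orientation): joint-space move of the TCP to a pose.
- ctrl.line_to(position, rot=None, feed=150, f_stop=None): straight line of the TCP; rot=None keeps the orientation; feed is the mean speed in mm/s. With f_stop (N) it stops when the force on the tool has changed by that much, and returns True; else False.
- ctrl.movej(angles): joint-space move.
- grip(opening, strength=None): finger opening in mm; strength is the grip in N (None keeps the last); returns when the fingers have stopped.
- ctrl.dwell(seconds).
- ctrl.inverse_kinematics(position, orientation): joint angles nearest the present ones, or None.
- status.state(): the state.
- snapshot(name): name is "scene" or "top" or "wrist"; returns (picture, depth): 384x512x3 uint8, red, green, blue; 384x512 float32, mm along the optical axis (not along the pixel's ray), 0 where there is no reading.
- get_calibration(name): a dict with "fx", "fy", "cx", "cy" (pixels), "k1" (the pictures are not rectified: a ray, as slopes to the right and down, at radius r is drawn at 1 + k1 r^2 times it, then the intrinsics apply), "cam_to_world" (4x4, takes a point from camera to world coordinates); the wrist camera has in their place "mount" (4x4, takes a point from camera to tool coordinates, whose origin is the TCP and whose axes are the tool frame's). Camera axes: x right, y down, z forward; pixel columns grow to the right and rows downward; lengths in mm; the calibration is good to about 2 mm. A picture is of the moment at which its call begins: read the wrist's pose just before it. get_calibration takes no time and is no camera call.
A pose or a line that the arm cannot do raises ctrl.PlanningError and nothing moves.
- job.close_job(): hands the job in, once; it reports no verdict.
The state is a dict: "time_s": time; "qpos": joint angles; "joint_vel": joint speeds; "effort": joint torques, N m; "eef_pos": TCP position; "eef_rot": TCP orientation; "ft_force": force on the tool from outside, world axes, zero at the start; "torque": the same for the moment, N m; "finger_gap": finger opening in mm.
Only numpy, scipy, OpenCV 4.12 (cv2) and the standard library are available. Lean on these libraries where they do the work, as an engineer would, in place of code of your own. Each camera call takes 0.05 s, during which the arm holds its last target.

## Working session

There is one attempt and no reset: what is moved stays moved. The work goes in short steps, each a Python script; the robot and the scene stay as the last script left them, time stands still between calls to the robot, and variables do not carry over. Pictures are saved under pics/ and viewed, and the job is handed in when it is done.

```bash
ls; mkdir -p pics; python3 - <<'E'
from workcell import ctrl, grip, status, snapshot, get_calibration, job
import cv2, numpy as np
np.set_printoptions(precision=4,suppress=True)
print(status.state())
for n in ("scene","top","wrist"):
    p,d=snapshot(n); cv2.imwrite(f"pics/{n}0.png",p[:,:,::-1]); np.save(f"pics/{n}0.npy",d); print(n,get_calibration(n))
E
```

```text
pics
{'time_s': 0.0, 'qpos': array([-1.3196,  0.4916,  1.5595,  0.    ,  1.0917, -0.1056]), 'joint_vel': array([ 0.0022, -0.0009, -0.0006,  0.0006,  0.0008, -0.0012]), 'effort': array([ -0.0038, -61.265 , -25.8183,   0.0691,   0.0483,  -0.0001]), 'eef_pos': array([ 218.2548, -585.3594,  186.6506]), 'eef_rot': array([-2.5798,  1.7916,  0.0013]), 'ft_force': array([-0.2273, -0.5435, -0.2722]), 'torque': array([ 0.0314, -0.0389,  0.01  ]), 'finger_gap': 94.87922341075247}
scene {'fx': 484.4732721569975, 'fy': 484.4732721569975, 'cx': 252.62843825621488, 'cy': 185.61922506587564, 'k1': -0.004664700829964215, 'cam_to_world': array([[   0.4212,    0.7634,   -0.4896, 1146.7565],
       [   0.9069,   -0.351 ,    0.2329, -221.1159],
       [   0.006 ,   -0.5422,   -0.8402, 1077.3279],
       [   0.    ,    0.    ,    0.    ,    1.    ]])}
top {'fx': 381.78901979764566, 'fy': 381.78901979764566, 'cx': 255.5472842072591, 'cy': 190.81305925022994, 'k1': -0.060909944873053644, 'cam_to_world': array([[   0.0059,   -0.9921,    0.1253,  457.3557],
       [  -0.9998,   -0.0038,    0.0169,   32.7229],
       [  -0.0163,   -0.1254,   -0.992 , 1157.8818],
       [   0.    ,    0.    ,    0.    ,    1.    ]])}
wrist {'fx': 327.9775443780428, 'fy': 327.9775443780428, 'cx': 256.3425889792323, 'cy': 198.7763883594753, 'k1': -0.0897478116656864, 'mount': array([[   1.    ,    0.0013,   -0.0012,   -0.8069],
       [  -0.001 ,    0.9719,    0.2355,  -66.8029],
       [   0.0015,   -0.2355,    0.9719, -196.2479],
       [   0.    ,    0.    ,    0.    ,    1.    ]])}
```

View pics/scene0.png

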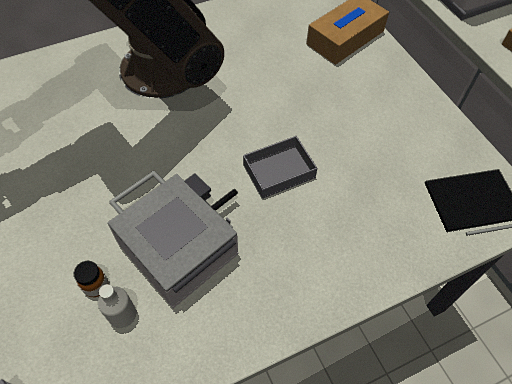

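View pics/top0.png

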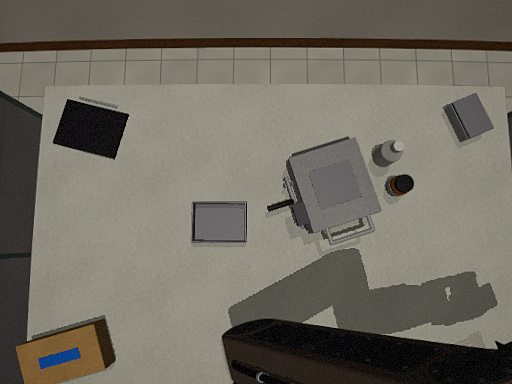

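The scene view shows the chamber near (175,225), the bar near (140,190), and the rod handle near (225,200). In the top view the lid is around (335,185), the bar around (350,233), the rod handle around (280,206) and the bin at (220,222). The jar is at (400,184) and the bottle at (390,152). Next I'll enlarge these and project them to 3D.

```bash
cat > h.py <<'E'
import numpy as np, cv2
from workcell import ctrl, grip, status, snapshot, get_calibration, job
from scipy.spatial.transform import Rotation as R
np.set_printoptions(precision=3,suppress=True)
def K(c): return np.array([[c['fx'],0,c['cx']],[0,c['fy'],c['cy']],[0,0,1]]), np.array([c['k1'],0,0,0,0.])
def T_of(n,st=None):
    c=get_calibration(n)
    if n!='wrist': return c['cam_to_world']
    T=np.eye(4); T[:3,:3]=R.from_rotvec(st['eef_rot']).as_matrix(); T[:3,3]=st['eef_pos']
    return T@c['mount']
def rays(n,uv,st=None):
    k,d=K(get_calibration(n)); T=T_of(n,st)
    p=cv2.undistortPoints(np.float64(uv).reshape(-1,1,2),k,d).reshape(-1,2)
    v=np.c_[p,np.ones(len(p))]@T[:3,:3].T
    return T[:3,3],v     # point = o + depth*v
def onplane(n,uv,z,st=None):
    o,v=rays(n,uv,st); return o+v*((z-o[2])/v[:,2])[:,None]
def cloud(n,depth,st=None):
    h,w=depth.shape; u,v=np.meshgrid(np.arange(w),np.arange(h))
    o,r=rays(n,np.c_[u.ravel(),v.ravel()],st)
    return (o+r*depth.reshape(-1,1)).reshape(h,w,3)
def proj(n,P,st=None):
    k,d=K(get_calibration(n)); Ti=np.linalg.inv(T_of(n,st))
    return cv2.projectPoints(np.float64(P).reshape(-1,1,3),cv2.Rodrigues(Ti[:3,:3])[0],Ti[:3,3],k,d)[0].reshape(-1,2)
E
python3 - <<'E'
from h import *
im=cv2.imread('pics/top0.png'); cv2.imwrite('pics/top0c.png',cv2.resize(im[120:260,240:440],None,fx=4,fy=4,interpolation=cv2.INTER_CUBIC)[:, :800])
im=cv2.imread('pics/scene0.png'); cv2.imwrite('pics/scene0c.png',cv2.resize(im[150:350,60:260],None,fx=3,fy=3,interpolation=cv2.INTER_CUBIC))
for n in('top','scene'):
    d=np.load(f'pics/{n}0.npy'); c=cloud(n,d)
    m=(c[...,2]>80)&(c[...,2]<165)&(c[...,0]>350)&(c[...,0]<1000)&(abs(c[...,1])<450)&(d>0)
    nn,l,s,ce=cv2.connectedComponentsWithStats(m.astype(np.uint8))
    for i in range(1,nn):
        if s[i,4]>60:
            P=c[l==i]; print(n,s[i],P.mean(0),P.min(0),P.max(0))
            if s[i,4]>2000:
                Q=P[:] ; A=np.c_[Q[:,:2],np.ones(len(Q))]
                for _ in range(5):
                    k=np.linalg.lstsq(A,Q[:,2],rcond=None)[0]; r=abs(A@k-Q[:,2]); Q=Q[r<5]; A=A[r<5]
                print('plane',k,len(Q), r.mean(), cv2.minAreaRect(np.float32(Q[:,:2])))
E
```

```text
top [ 288  137   93  108 6445] [ 600.923 -162.477  112.631] [ 444.711 -292.339   80.136] [747.454 -39.827 120.33 ]
plane [  0.001  -0.    112.394] 6056 1.5069010590634153 ((584.7036743164062, -158.6417694091797), (269.2294006347656, 231.1160125732422), 17.532596588134766)
top [379 140  26  23 445] [ 703.999 -328.971  115.53 ] [ 677.42  -366.425   80.5  ] [ 740.573 -304.606  155.031]
top [395 174  19  18 265] [ 618.412 -372.105   85.677] [ 593.703 -398.735   80.299] [ 643.338 -346.534   91.605]
scene [ 107  171  130  125 9258] [ 613.349 -166.031  111.468] [ 444.555 -294.494   80.013] [749.929 -38.904 119.994]
plane [ -0.001   0.001 113.311] 8192 1.4148303959930615 ((585.8634643554688, -156.64138793945312), (274.3446044921875, 233.4542236328125), 18.0489501953125)
scene [ 73 261  25  23 445] [ 618.712 -372.458   84.806] [ 590.885 -398.156   80.038] [ 644.003 -346.23    90.276]
scene [ 98 284  31  34 817] [ 720.09  -333.423  114.42 ] [ 684.025 -367.038   80.08 ] [ 742.444 -304.069  153.533]
```

View pics/top0c.png

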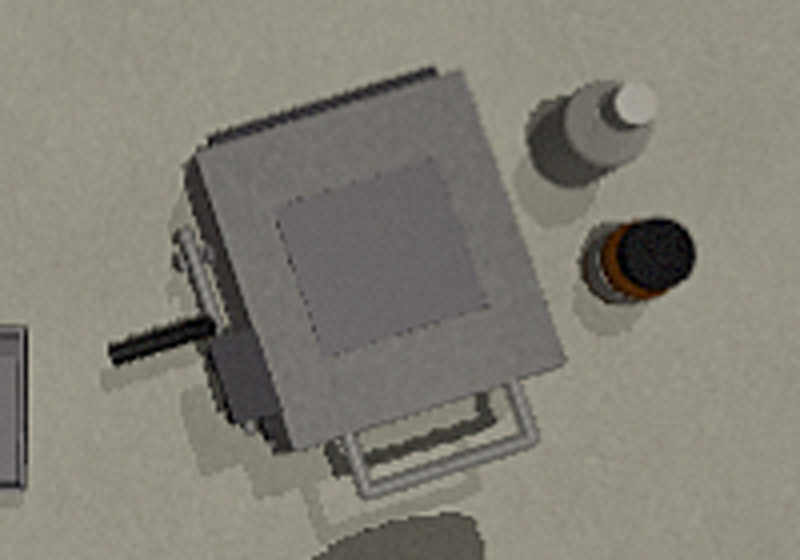

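View pics/scene0c.png

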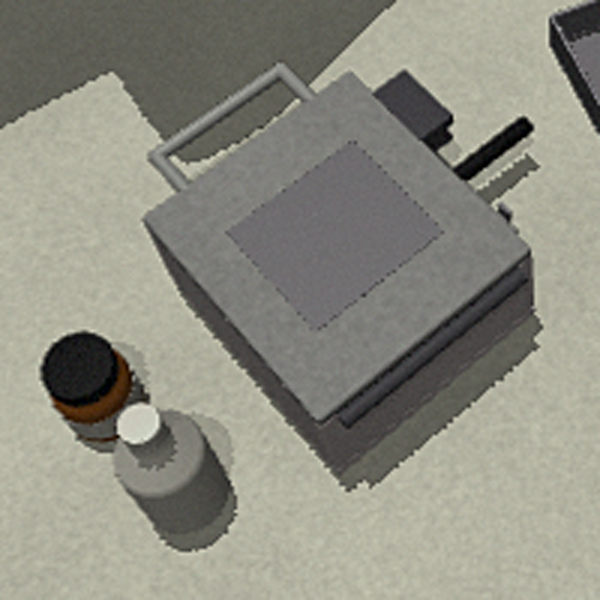

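The lid is shut: its plane is flat at about z=113. I'll fit the lid panel rectangle and the bar in both views.

```bash
python3 - <<'E'
from h import *
for n in('top','scene'):
    d=np.load(f'pics/{n}0.npy'); c=cloud(n,d)
    m=((abs(c[...,2]-112.7)<6)&(c[...,0]>450)&(c[...,0]<800)&(c[...,1]>-300)&(c[...,1]<0)).astype(np.uint8)
    m=cv2.morphologyEx(m,cv2.MORPH_CLOSE,np.ones((3,3)))
    mo=cv2.morphologyEx(m,cv2.MORPH_OPEN,np.ones((13,13)))
    cn=max(cv2.findContours(mo,0,cv2.CHAIN_APPROX_NONE)[0],key=cv2.contourArea)
    w=onplane(n,cn.reshape(-1,2),112.5)
    (ct,sz,a)=cv2.minAreaRect(np.float32(w[:,:2])); print(n,'lid',ct,sz,a)
    ap=cv2.approxPolyDP(cn,6,True).reshape(-1,2); print(ap.tolist()); q=onplane(n,ap,112.5)[:,:2];print(q, np.linalg.norm(q-np.roll(q,1,0),axis=1))
    o=(c[...,2]>90)&(c[...,2]<125)
    # bar
    im=cv2.imread(f'pics/{n}0.png'); 
    # handle: black, z 35..75
    g=im.max(2); mh=((g<40)&(c[...,2]>35)&(c[...,2]<75)&(c[...,0]>450)&(c[...,0]<800)&(c[...,1]>-150)&(c[...,1]<60)).astype(np.uint8)
    nn,l,s,ce=cv2.connectedComponentsWithStats(mh)
    for i in range(1,nn):
        if s[i,4]>15:
            v,u=np.nonzero(l==i); r=cv2.minAreaRect(np.float32(np.c_[u,v])); print('handle',s[i],r); print(c[l==i].mean(0)); print(onplane(n,cv2.boxPoints(r),54))
E
```

```text
top lid (604.4581298828125, -152.10174560546875) (226.08509826660156, 230.566650390625) 17.53266143798828
[[356, 141], [292, 156], [302, 199], [295, 204], [298, 223], [329, 229], [377, 212]]
[[ 731.574 -230.824]
 [ 687.758  -50.589]
 [ 567.231  -77.306]
 [ 553.354  -57.967]
 [ 501.327  -65.827]
 [ 485.315 -150.224]
 [ 532.111 -283.109]] [206.201 185.484 123.453  23.802  52.617  85.902 140.884]
handle [267 199  27  12 119] ((279.98919677734375, 204.46485900878906), (4.999460220336914, 26.908859252929688), 72.89727020263672)
[557.093 -21.659  56.673]
[[552.467  19.868  54.   ]
 [575.84  -54.775  54.   ]
 [561.92  -58.957  54.   ]
 [538.61   15.578  54.   ]]
scene lid (603.6133422851562, -153.4854736328125) (233.91749572753906, 232.71755981445312) 16.091455459594727
[[200, 178], [160, 181], [113, 218], [113, 230], [161, 285], [173, 285], [230, 239], [230, 226], [201, 198]]
[[ 512.233  -58.903]
 [ 480.471 -148.584]
 [ 531.488 -278.26 ]
 [ 561.228 -286.816]
 [ 728.805 -231.921]
 [ 739.306 -209.149]
 [ 691.072  -58.311]
 [ 661.268  -45.374]
 [ 565.401  -77.392]] [ 56.291  95.139 139.351  30.947 176.339  25.076 158.363  32.491 101.072]
handle [211 189  27  21 159] ((224.20445251464844, 199.2657928466797), (5.548367977142334, 29.14417266845703), 52.4314079284668)
[558.563 -18.512  55.533]
[[561.534 -54.949  54.   ]
 [537.928  17.126  54.   ]
 [553.34   19.552  54.   ]
 [576.456 -52.174  54.   ]]
```

```bash
python3 - <<'E'
from h import *
P={'top':(4,240,120,[(567,362),(462,72),(200,152),(292,450)],[(368,492),(533,439)]),'scene':(3,60,150,[(145,215),(320,418),(530,252),(353,72)],[(281,68),(153,156)])}
for n,(s,ox,oy,co,bar) in P.items():
    f=lambda a:(np.array(a)+.5)/s-.5+[ox,oy]
    q=onplane(n,f(co),112.5)[:,:2]; e=np.roll(q,-1,0)-q
    print(n,q.mean(0),np.linalg.norm(e,axis=1),'yaw',np.arctan2(e[:,1],e[:,0])); 
    print(q)
    b=onplane(n,f(bar),110)[:,:2]; print('bar',b,b.mean(0),np.linalg.norm(b[1]-b[0]))
E
```

```text
top [ 609.601 -168.362] [214.646 193.676 215.402 199.349] yaw [ 0.316  1.876 -2.852 -1.262]
[[ 537.3   -295.383]
 [ 741.311 -228.658]
 [ 683.109  -43.934]
 [ 476.685 -105.473]]
bar [[ 448.446 -157.247]
 [ 484.651 -271.025]] [ 466.549 -214.136] 119.39976571305074
scene [ 609.886 -164.925] [216.982 193.054 216.606 195.68 ] yaw [ 0.31   1.87  -2.844 -1.273]
[[ 535.124 -290.911]
 [ 741.765 -224.724]
 [ 684.862  -40.246]
 [ 477.794 -103.817]]
bar [[ 448.199 -154.814]
 [ 485.551 -271.224]] [ 466.875 -213.019] 122.25523185955528
```

Both views agree. The chamber centre is about (609.7,-166.7), yaw about 0.305. The bar is measured at (466.7,-213.6), against (466.6,-211.7) predicted from the centre. The handle's outer end is measured at (545,18), against (546,19). Next I'll check bin clearance and IK along the paths.

```bash
cat >> h.py <<'E'
C0=np.array([609.7,-166.9,0.]); YAW=0.306
def W(p,C=C0,yaw=YAW): return C+R.from_euler('z',yaw).apply(np.float64(p))
def bar(a): return W([110-260*np.cos(a)+6*np.sin(a),0,100.5+260*np.sin(a)+6*np.cos(a)])
def hand(t,y=178): return W([-85+80*np.cos(t),y,50+80*np.sin(t)])
def down(sgn=1,yaw=YAW):
    x=np.array([np.cos(yaw),np.sin(yaw),0])*sgn; z=np.array([0,0,-1.]); return R.from_matrix(np.c_[x,np.cross(z,x),z]).as_rotvec()
def tcp(g,off=19): return np.asarray(g)-[0,0,off]
E
python3 - <<'E'
from h import *
print(onplane('top',[(193,202),(247,202),(247,243),(193,243)],45))
print(onplane('scene',[(243,154),(300,138),(317,180),(265,198)],45))
print(R.from_rotvec(status.state()['eef_rot']).as_matrix())
print('outer end handle',W([-5,196,50]))
for s in (1,-1):
    for nm,p in [('bar0',tcp(bar(0))),('bar0up',tcp(bar(0))+[0,0,80]),('bar.6',tcp(bar(.6))),('bar1.25',tcp(bar(1.25))),('bar1.25up',tcp(bar(1.25))+[0,0,80]),('h0',tcp(hand(0))),('h0up',tcp(hand(0))+[0,0,200]),('h1.16',tcp(hand(1.16))),('hup',tcp(hand(1.16))+[0,0,100])]:
        print(s,nm,p,ctrl.inverse_kinematics(p,down(s)))
E
```

```text
[[564.09  235.487  45.   ]
 [564.834  76.58   45.   ]
 [445.687  75.566  45.   ]
 [444.488 232.509  45.   ]]
[[444.185  83.89   45.   ]
 [459.509 246.425  45.   ]
 [598.441 221.894  45.   ]
 [591.42   77.651  45.   ]]
[[ 0.349 -0.937 -0.   ]
 [-0.937 -0.349  0.001]
 [-0.001 -0.    -1.   ]]
outer end handle [545.888  18.489  50.   ]
1 bar0 [ 466.668 -212.087   87.5  ] [-0.555  0.468  1.938 -0.     0.735 -0.861]
1 bar0up [ 466.668 -212.087  167.5  ] [-0.555  0.356  1.855 -0.     0.931 -0.861]
1 bar.6 [ 513.202 -197.386  233.259] [-0.487  0.338  1.683 -0.     1.12  -0.793]
1 bar1.25 [ 641.844 -156.745  330.128] [-0.339  0.45   1.25  -0.     1.442 -0.645]
1 bar1.25up [ 641.844 -156.745  410.128] [-0.339  0.43   1.086 -0.     1.625 -0.645]
1 h0 [551.31    1.325  31.   ] [-0.117  0.598  1.886 -0.     0.658 -0.423]
1 h0up [551.31    1.325 231.   ] [-0.117  0.342  1.683 -0.     1.116 -0.423]
1 h1.16 [505.49  -13.151 104.344] [-0.157  0.434  1.939 -0.     0.768 -0.463]
1 hup [505.49  -13.151 204.344] [-0.157  0.302  1.823 -0.     1.016 -0.463]
-1 bar0 [ 466.668 -212.087   87.5  ] [-0.555  0.468  1.938 -0.     0.735  2.28 ]
-1 bar0up [ 466.668 -212.087  167.5  ] [-0.555  0.356  1.855 -0.     0.931  2.28 ]
-1 bar.6 [ 513.202 -197.386  233.259] [-0.487  0.338  1.683 -0.     1.12   2.348]
-1 bar1.25 [ 641.844 -156.745  330.128] [-0.339  0.45   1.25  -0.     1.442  2.496]
-1 bar1.25up [ 641.844 -156.745  410.128] [-0.339  0.43   1.086 -0.     1.625  2.496]
-1 h0 [551.31    1.325  31.   ] None
-1 h0up [551.31    1.325 231.   ] None
-1 h1.16 [505.49  -13.151 104.344] [-0.157  0.434  1.939 -0.     0.768  2.679]
-1 hup [505.49  -13.151 204.344] [-0.157  0.302  1.823 -0.     1.016  2.679]
```

All poses are reachable with tool x along the chamber's +x. I'll move above the bar and check it with the wrist camera on the way.

```bash
python3 - <<'E'
from h import *
ctrl.move_to(tcp(bar(0))+[0,0,110],down())
grip(42,20)
st=status.state(); p,d=snapshot('wrist')
im=p[:,:,::-1].copy()
for y in(-60,0,60):
    q=proj('wrist',W([-150,y,106.]),st)[0]; cv2.circle(im,tuple(int(v) for v in q.round()),3,(0,0,255),1); print(q)
cv2.imwrite('pics/w1.png',im); print(st['time_s'],st['eef_pos'])
E
```

```text
[255.112 257.72 ]
[255.115 195.914]
[255.128 128.054]
2.8 [ 466.679 -212.051  197.501]
```

View pics/w1.png

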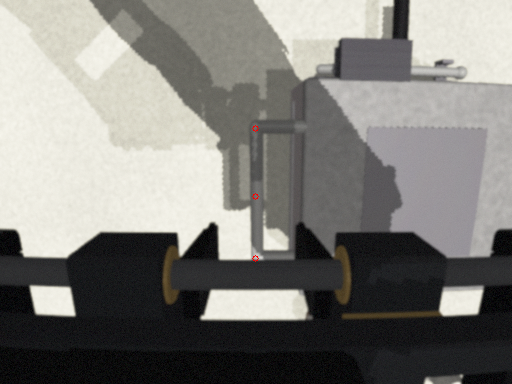

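The wrist view shows the bar at column 257, rows 123–256. My predictions were (255,128) to (255,258), so about 1–2 mm off. I'll go down, pinch, and lift along the arc.

```bash
python3 - <<'E'
from h import *
print(ctrl.line_to(tcp(bar(0))+[0.8,0,0],feed=100,f_stop=15))
print('gap',grip(0,25), status.state()['finger_gap'], status.state()['eef_pos'])
for a in np.arange(.15,1.26,.155)[:3]:
    ctrl.line_to(tcp(bar(a)),feed=100)
    s=status.state(); print(round(a,3),s['time_s'],s['ft_force'],s['finger_gap'],s['eef_pos']-tcp(bar(a)))
E
```

```text
False
gap False 0.09265231093330616 [ 467.458 -212.071   87.471]
0.15 5.4917 [ 0.045 -0.755  0.417] 0.37247436680068574 [-0.158  0.087 -0.19 ]
0.305 6.0417 [ 0.06   0.059 -0.22 ] 0.5259788535988865 [-0.346  0.169 -0.629]
0.46 6.5917 [ 0.08  -0.106 -0.726] 0.6393605666920915 [-0.417  0.153 -0.671]
```

The fingers closed on nothing (gap 0.1 mm). I need another look.

```bash
python3 - <<'E'
from h import *
grip(42,20)
for n in('wrist','scene'):
    p,d=snapshot(n); np.save(f'pics/{n}2.npy',d)
    cv2.imwrite(f'pics/{n}2.png',p[:,:,::-1])
im=cv2.imread('pics/scene2.png'); cv2.imwrite('pics/scene2c.png',cv2.resize(im[100:300,60:260],None,fx=3,fy=3))
E
```

```text
(no output)
```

View pics/scene2c.png

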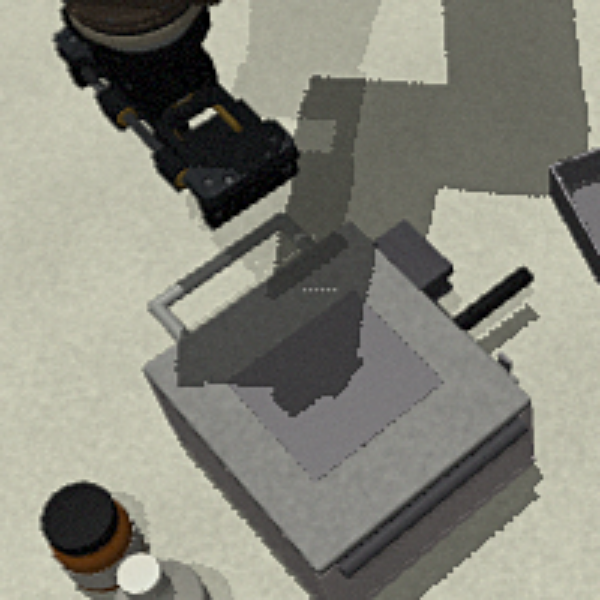

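View pics/wrist2.png

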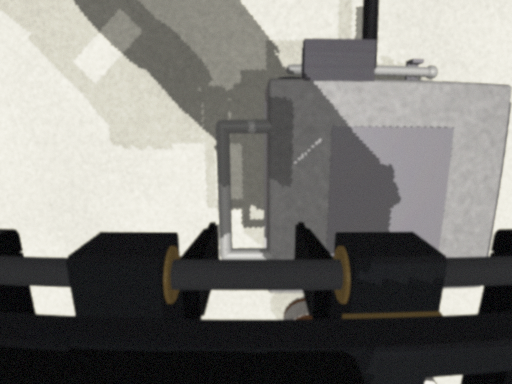

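```bash
python3 - <<'E'
from h import *
st=status.state(); print(st['eef_pos'],st['eef_rot'],down(),st['finger_gap'])
print('tcp in scene',proj('scene',st['eef_pos']), 'in crop',(proj('scene',st['eef_pos'])-[60,100])*3)
print('tcp in wrist',proj('wrist',st['eef_pos'],st))
print('bar in scene crop',(proj('scene',[W([-150,y,106]) for y in(-60,0,60)])-[60,100])*3)
for n in('wrist','scene'):
    d=np.load(f'pics/{n}2.npy'); c=cloud(n,d,st)
    if n=='wrist':
        print('bar px',[c[r,223] for r in(150,180,210,240)],'arm',c[126,250])
        for u in (200,215,300,310): print(u,d[228,u],c[228,u])
        m=(d>0)&(d<330); 
    z=c[...,2]; m=(d>0)&(z>150)&(z<320)&(c[...,0]>400)&(c[...,0]<600)&(c[...,1]<-120)&(c[...,1]>-300)
    P=c[m]; print(n,len(P), P[np.argsort(P[:,2])[:10]] if len(P) else '')
E
```

```text
[ 494.996 -203.161  202.304] [3.105 0.479 0.   ] [3.105 0.479 0.   ] 41.736863031774
tcp in scene [[132.072 172.144]] in crop [[216.216 216.433]]
tcp in wrist [[254.574 228.607]]
bar in scene crop [[155.36  305.949]
 [219.333 262.249]
 [280.909 220.192]]
bar px [array([ 455.864, -172.361,  111.283]), array([ 463.369, -197.724,  112.002]), array([ 471.081, -224.394,  111.482]), array([ 479.146, -252.535,  110.699])] arm [ 472.188 -145.65   111.123]
200 421.32935 [ 447.501 -290.208   -2.268]
215 171.92917 [ 471.923 -198.529  234.984]
300 169.36162 [ 513.92  -184.357  237.413]
310 302.2596 [ 552.511 -216.852  110.972]
wrist 9552 [[ 514.034 -189.079  227.375]
 [ 472.159 -198.617  227.684]
 [ 513.551 -187.855  227.832]
 [ 473.317 -200.574  227.94 ]
 [ 473.634 -201.668  227.988]
 [ 513.8   -185.308  227.998]
 [ 513.25  -185.439  228.124]
 [ 470.971 -198.238  228.148]
 [ 513.863 -183.972  228.353]
 [ 474.117 -203.166  228.456]]
scene 195 [[ 471.249 -203.677  278.211]
 [ 472.225 -201.795  278.342]
 [ 470.8   -201.07   279.658]
 [ 474.222 -206.341  279.756]
 [ 473.931 -208.232  280.433]
 [ 473.933 -220.951  280.577]
 [ 472.702 -205.616  280.951]
 [ 478.236 -219.806  281.681]
 [ 467.86  -199.621  282.182]
 [ 473.249 -207.524  282.615]]
```

```bash
python3 - <<'E'
from h import *
st=status.state(); c=get_calibration('wrist'); d=np.load('pics/wrist2.npy')
k,D=K(c); h,w=d.shape; u,v=np.meshgrid(np.arange(w),np.arange(h))
p=cv2.undistortPoints(np.float64(np.c_[u.ravel(),v.ravel()]).reshape(-1,1,2),k,D).reshape(-1,2)
P=(np.c_[p,np.ones(len(p))]*d.reshape(-1,1))@c['mount'][:3,:3].T+c['mount'][:3,3]; P=P.reshape(h,w,3)
for r in range(215,384,8):
    print(r,[P[r,x].round(0).astype(int).tolist() for x in (190,205,212,256,302,312,380)])
im=cv2.imread('pics/wrist2.png'); cv2.imwrite('pics/wrist2c.png',cv2.resize(np.clip(im[200:384,130:390].astype(float)*2.5,0,255).astype(np.uint8),None,fx=3,fy=3))
q=proj('wrist',[R.from_rotvec(st['eef_rot']).apply([x,y,z])+st['eef_pos'] for x in(-21,21) for y in(-10,10) for z in(0,-19)],st); print(q)
E
```

```text
215 [[-83, 51, 203], [-64, 51, 203], [-55, 51, 202], [1, 51, 205], [43, 18, 92], [52, 18, 91], [115, 18, 90]]
223 [[-84, 62, 204], [-65, 62, 203], [-23, -13, -29], [1, 61, 203], [26, -13, -29], [52, 26, 92], [116, 25, 90]]
231 [[-85, 73, 204], [-24, -13, -42], [-21, -12, -38], [1, 72, 203], [24, -13, -41], [29, -13, -42], [117, 33, 91]]
239 [[-85, 83, 203], [-23, -13, -53], [-20, -11, -49], [1, 84, 206], [23, -11, -48], [27, -13, -53], [35, -36, -114]]
247 [[-28, -13, -64], [-21, -12, -62], [-20, -9, -52], [1, 94, 203], [22, -9, -54], [26, -13, -62], [32, -36, -121]]
255 [[-26, -13, -71], [-21, -11, -68], [-20, -5, -53], [1, 57, 92], [22, -6, -55], [24, -13, -72], [30, -36, -125]]
263 [[-16, -31, -119], [-12, -31, -119], [-10, -31, -119], [1, -31, -118], [13, -31, -118], [15, -31, -119], [30, -34, -127]]
271 [[-16, -29, -120], [-12, -30, -121], [-10, -29, -120], [1, -29, -120], [13, -29, -120], [15, -29, -120], [30, -33, -128]]
279 [[-16, -28, -122], [-12, -28, -121], [-10, -28, -121], [1, -28, -123], [13, -28, -122], [15, -28, -122], [30, -30, -127]]
287 [[-16, -25, -121], [-12, -25
[... 994 characters left out ...]
-26, -146], [9, -27, -147], [11, -27, -147], [24, -26, -147]]
359 [[-10, -27, -150], [-8, -27, -149], [-6, -27, -150], [1, -27, -149], [9, -26, -148], [11, -26, -148], [24, -24, -146]]
367 [[-10, -27, -152], [-7, -27, -152], [-6, -26, -151], [1, -27, -151], [9, -27, -152], [10, -27, -151], [24, -23, -147]]
375 [[-9, -27, -154], [-7, -27, -153], [-6, -27, -153], [1, -26, -152], [9, -27, -153], [10, -27, -154], [24, -21, -147]]
383 [[1, -67, -196], [1, -67, -196], [1, -67, -196], [1, -26, -153], [1, -67, -196], [1, -67, -196], [25, -19, -147]]
[[220.853 213.289]
 [217.328 222.564]
 [221.668 243.421]
 [218.337 255.326]
 [288.294 213.36 ]
 [291.447 222.645]
 [287.502 243.497]
 [290.477 255.412]]
```

View pics/wrist2c.png

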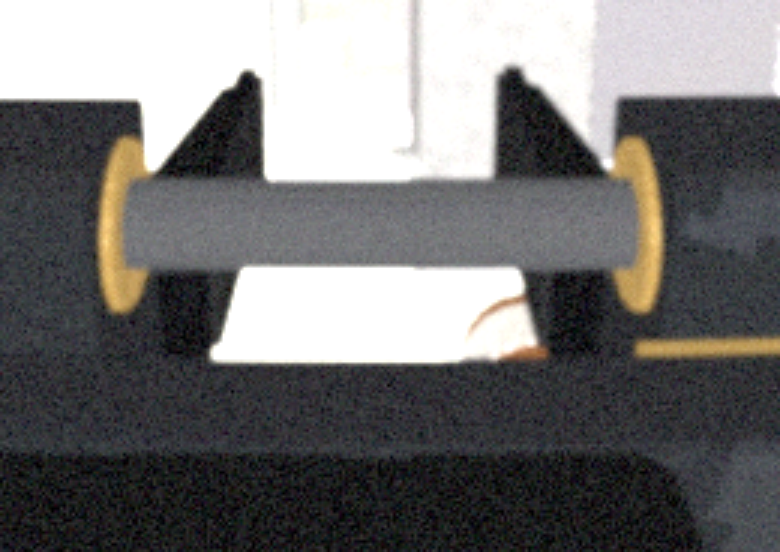

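The wrist depth shows that the finger ends sit about 26 mm short of the reported TCP: lowest tip z is 227–228, with the TCP at 202. The bar itself reads the correct height in the same image. At TCP z=87.5 the tips were therefore at about 113, just above the bar, which explains the miss. I'll put the grasp point 44 mm behind the TCP instead of 19, then check by gripping.

```bash
sed -i 's/off=19/off=44/' h.py; python3 - <<'E'
from h import *
st=status.state()
ctrl.line_to(tcp(bar(0))+[1,0.3,60],feed=200)
print(ctrl.line_to(tcp(bar(0))+[1,.3,0],feed=80,f_stop=12))
grip(0,25); s=status.state(); print('gap',s['finger_gap'],s['eef_pos'],s['ft_force'],s['time_s'])
E
```

```text
False
gap 11.500859863711865 [ 466.666 -212.019   62.539] [-6.271 -4.521  3.132] 9.6417
```

The bar is held (gap 11.5 mm for a 12 mm bar). Now I'll lift along the arc.

```bash
python3 - <<'E'
from h import *
for a in np.linspace(0.15,1.25,8):
    ctrl.line_to(tcp(bar(a)),feed=100)
    s=status.state(); print(round(a,3),s['time_s'],s['ft_force'],s['finger_gap'],s['eef_pos']-tcp(bar(a)))
    if s['finger_gap']<9 or np.linalg.norm(s['ft_force'])>60: break
p,d=snapshot('scene'); cv2.imwrite('pics/scene3.png',p[:,:,::-1])
E
```

```text
0.15 10.1833 [-0.545 -2.809 -0.18 ] 11.33263387056737 [-0.157 -0.086 -0.317]
0.307 10.7417 [-5.956 -4.342  1.12 ] 11.219280976274119 [-0.629 -0.113 -0.198]
0.464 11.3 [-10.649  -5.158   4.229] 11.266879099725895 [-1.437 -0.238 -0.152]
0.621 11.8583 [-17.689  -5.419  10.711] 11.032644983055164 [-2.278 -0.401  0.315]
0.779 12.4167 [-23.156  -2.293  20.884] 11.19830159754273 [-2.759 -0.509  1.451]
0.936 12.975 [-18.449  -1.848  24.496] 11.160844048910329 [-1.581 -0.548  2.548]
1.093 13.5333 [-11.105   0.348  20.89 ] 11.125145257011233 [-0.381  0.065  2.588]
1.25 14.0917 [-5.883  3.311 15.71 ] 11.005622707952412 [0.335 0.579 2.076]
```

View pics/scene3.png

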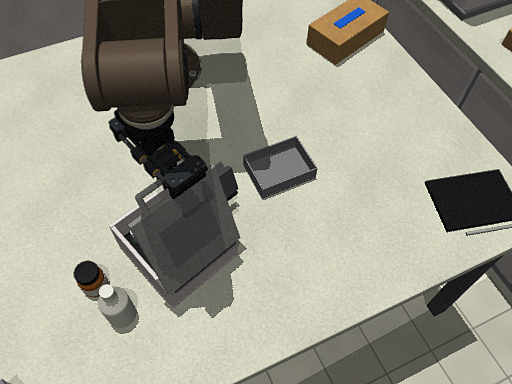

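The lid is up at about 1.25 rad, with the panel standing in the scene view around (190,215) and forces moderate (≤35 N). I'll release, retreat, and check the lid and rod.

```bash
python3 - <<'E'
from h import *
grip(46,25); ctrl.dwell(.2)
s=status.state(); print(s['ft_force'],s['finger_gap'])
p0=s['eef_pos']
ctrl.line_to(p0+[0,0,70],feed=200)
ctrl.line_to(tcp(hand(0))+[0,0,230],feed=300)
s=status.state(); print(s['time_s'],s['ft_force'])
p,d=snapshot('scene'); cv2.imwrite('pics/scene4.png',p[:,:,::-1]); 
p,d=snapshot('top'); cv2.imwrite('pics/top4.png',p[:,:,::-1]); np.save('pics/top4.npy',d)
s=status.state();p,d=snapshot('wrist'); im=p[:,:,::-1].copy()
for y in (116,178,196):
    q=proj('wrist',W([-5,y,50]),s)[0]; print(q); cv2.circle(im,tuple(int(v) for v in q.round()),3,(0,0,255),1)
cv2.imwrite('pics/w4.png',im)
E
```

```text
[0.337 0.181 0.54 ] 45.97953074078726
16.5417 [ 0.171 -0.329  0.243]
[254.875 226.583]
[254.817 176.637]
[254.801 161.453]
```

View pics/scene4.png

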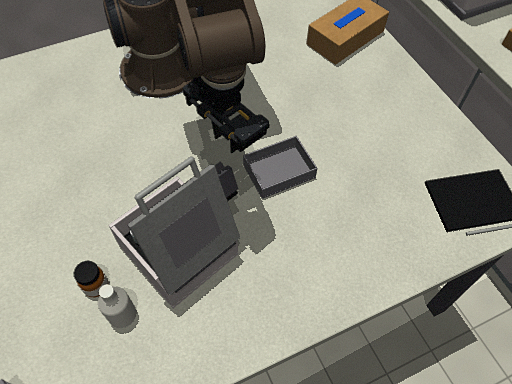

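View pics/w4.png

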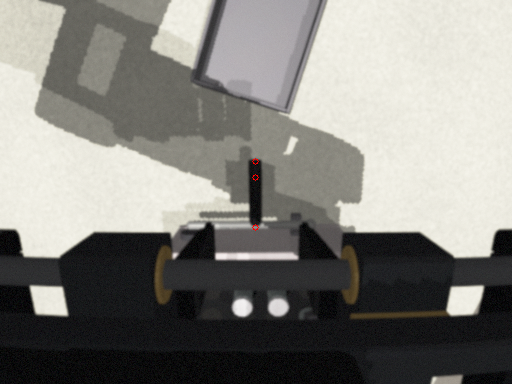

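The lid stays up. In the wrist view the handle end is at (255,158), against (255,161) predicted. I'll go down and pinch it.

```bash
python3 - <<'E'
from h import *
ctrl.line_to(tcp(hand(0))+[0,0,50],feed=250)
print(ctrl.line_to(tcp(hand(0)),feed=80,f_stop=10))
grip(0,25); s=status.state(); print('gap',s['finger_gap'],s['eef_pos'],s['ft_force'],s['time_s'])
E
```

```text
False
gap 15.05458124123764 [550.274   1.046   6.056] [-4.772 -3.508  3.428] 18.9417
```

```bash
python3 - <<'E'
from h import *
for t in np.linspace(0.2,1.16,6):
    ctrl.line_to(tcp(hand(t)),feed=80)
    s=status.state(); print(round(t,3),s['time_s'],s['ft_force'],s['finger_gap'],s['eef_pos']-tcp(hand(t)))
    if s['finger_gap']<13 or np.linalg.norm(s['ft_force'])>50: break
p,d=snapshot('scene'); cv2.imwrite('pics/scene5.png',p[:,:,::-1])
E
```

```text
0.2 19.2917 [-3.969 -2.778  0.148] 15.62345004774247 [-0.954 -0.153  0.909]
0.392 19.6333 [-2.729 -0.276  1.814] 15.488555908741523 [-0.219 -0.028  0.97 ]
0.584 19.975 [3.086 5.268 3.703] 15.531736176033224 [1.092 0.276 0.708]
0.776 20.3167 [7.052 9.681 7.615] 15.668076529120567 [2.726 0.649 1.241]
0.968 20.6583 [11.899 15.17  16.131] 15.167321077125179 [4.538 1.029 2.356]
1.16 21.0 [ 9.259 11.474 24.492] 15.450192542449834 [5.023 0.354 2.962]
```

View pics/scene5.png

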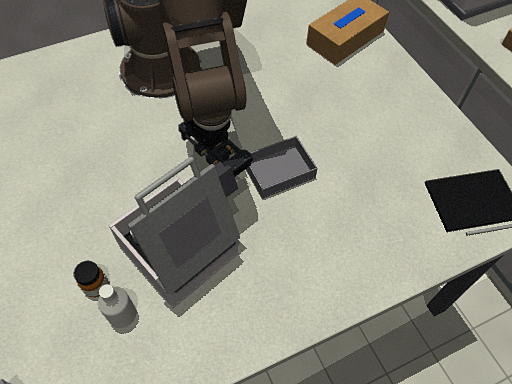

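The rod swung up with some radial mismatch: about 5 mm of deviation and 28 N. I'll relax the arm onto its actual position before releasing, then measure the rod angle.

```bash
python3 - <<'E'
from h import *
for _ in range(2):
    s=status.state(); ctrl.line_to(s['eef_pos'],feed=30); s2=status.state(); print(s2['ft_force'],s2['torque'],s2['eef_pos']-tcp(hand(1.16)),s2['time_s'])
grip(40,10); s=status.state(); print(s['ft_force'],s['eef_pos']-tcp(hand(1.16)))
ctrl.line_to(s['eef_pos']+[0,0,130],feed=250)
ctrl.line_to(s['eef_pos']+[-60,60,170],feed=250)
print(status.state()['time_s'])
for n in('scene','top','wrist'):
    s=status.state();p,d=snapshot(n); cv2.imwrite(f'pics/{n}6.png',p[:,:,::-1]); np.save(f'pics/{n}6.npy',d)
im=cv2.imread('pics/scene6.png'); cv2.imwrite('pics/scene6c.png',cv2.resize(im[130:280,110:260],None,fx=4,fy=4))
im=cv2.imread('pics/top6.png'); cv2.imwrite('pics/top6c.png',cv2.resize(im[120:270,240:390],None,fx=4,fy=4))
E
```

```text
[1.241 4.993 4.792] [ 0.798 -0.429  0.076] [5.458 0.581 2.903] 21.3917
[1.08  3.804 2.729] [ 0.729 -0.495  0.1  ] [5.58  0.624 2.84 ] 21.6417
[ 0.055 -0.962  0.024] [5.414 0.545 2.883]
23.4917
```

View pics/scene6c.png

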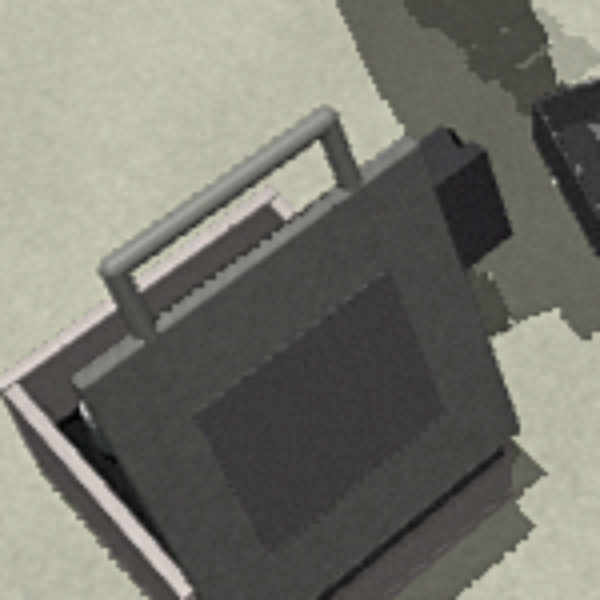

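View pics/top6c.png

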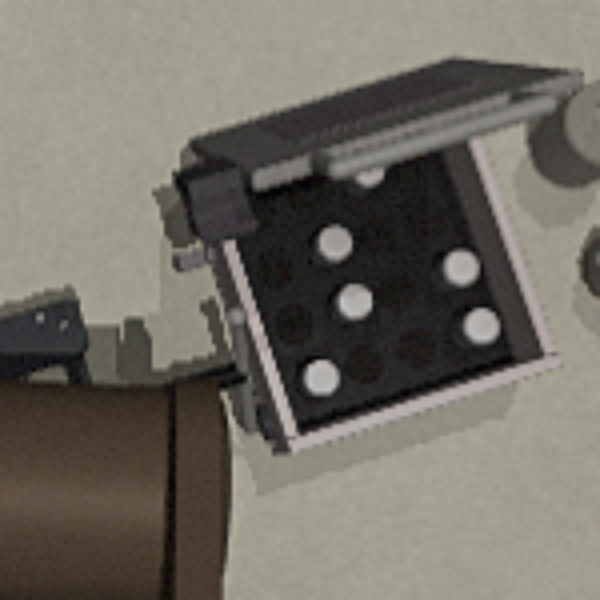

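View pics/wrist6.png

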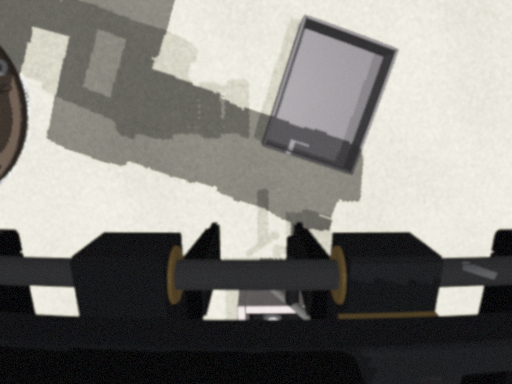

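The top crop shows the raised rod: its tip near crop (237,312) and the handle root near (230,378), partly hidden by the arm. I'll move to above the bar for a clear view.

```bash
python3 - <<'E'
from h import *
ctrl.line_to(tcp(bar(1.25))+[0,0,75],feed=300)
print(status.state()['time_s'])
for n in('top','wrist'):
    s=status.state();p,d=snapshot(n); cv2.imwrite(f'pics/{n}7.png',p[:,:,::-1]); np.save(f'pics/{n}7.npy',d)
np.save('pics/st7.npy',s,allow_pickle=True)
im=cv2.imread('pics/top7.png'); cv2.imwrite('pics/top7c.png',cv2.resize(im[130:250,250:350],None,fx=5,fy=5))
for t in (1.0,1.16,1.3):
    P=[W([-85+147*np.cos(t),116,50+147*np.sin(t)]),W([-85+80*np.cos(t),116,50+80*np.sin(t)]),W([-85+80*np.cos(t),196,50+80*np.sin(t)])]
    print(t,((proj('top',P)-[250,130])*5+2).round(0).tolist(),proj('wrist',P,s).round(0).tolist())
E
```

```text
24.8167
1.0 [[237.0, 330.0], [248.0, 405.0], [108.0, 449.0]] [[223.0, 78.0], [200.0, 84.0], [198.0, 21.0]]
1.16 [[251.0, 366.0], [255.0, 424.0], [115.0, 468.0]] [[203.0, 77.0], [191.0, 83.0], [189.0, 20.0]]
1.3 [[265.0, 401.0], [262.0, 442.0], [121.0, 486.0]] [[185.0, 77.0], [182.0, 83.0], [180.0, 19.0]]
```

View pics/top7c.png

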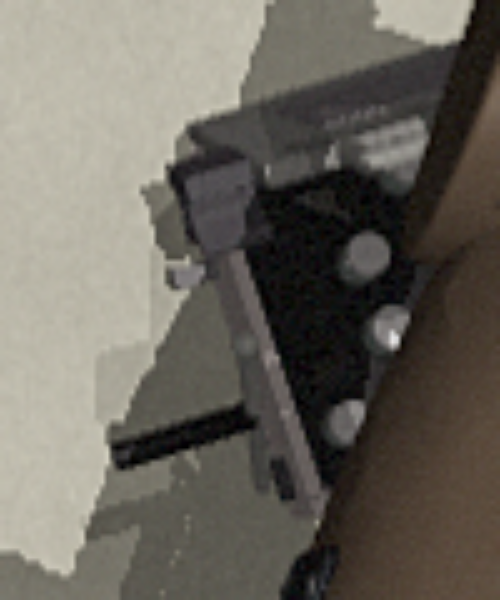

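View pics/wrist7.png

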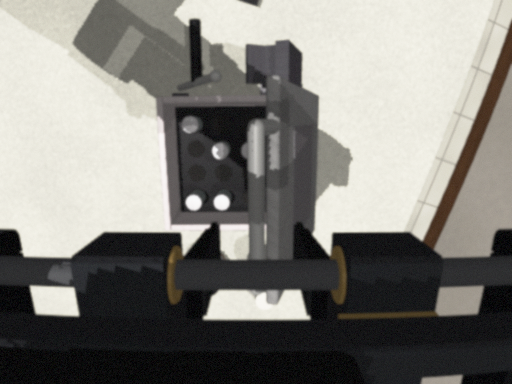

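Both views put the rod at about 1.06–1.08 rad: tip at top crop (247,345) and wrist (214,76), handle column 195. The final TCP x gives about 1.08. That is short of 1.16. The handle rolled a few mm along the pads during the swing. I'll regrip at the 1.16 position. The pivot is weak, so closing will centre the handle there. I'm allowing for the fingers' +1 mm centre bias.

```bash
python3 - <<'E'
from h import *
b=-1*np.array([np.cos(YAW),np.sin(YAW),0])
g=tcp(hand(1.165))+b
ctrl.line_to(g+[0,0,175],feed=300)
grip(60,10)
ctrl.line_to(g+[0,0,40],feed=250)
print(ctrl.line_to(g,feed=80,f_stop=10))
grip(0,12); s=status.state(); print(s['finger_gap'],s['eef_pos']-g,s['ft_force'],s['torque'])
ctrl.dwell(.1)
grip(44,12); s=status.state(); print(s['finger_gap'],s['eef_pos']-g,s['ft_force'])
ctrl.line_to(g+[0,0,175],feed=250)
ctrl.line_to(tcp(bar(1.25))+[0,0,75],feed=300)
print(status.state()['time_s'])
for n in('top','wrist'):
    s=status.state();p,d=snapshot(n); cv2.imwrite(f'pics/{n}8.png',p[:,:,::-1]); np.save(f'pics/{n}8.npy',d)
im=cv2.imread('pics/top8.png'); cv2.imwrite('pics/top8c.png',cv2.resize(im[130:250,250:350],None,fx=5,fy=5))
im=cv2.imread('pics/wrist8.png'); cv2.imwrite('pics/wrist8c.png',cv2.resize(im[0:150,130:330],None,fx=4,fy=4))
for t in (1.0,1.16,1.3):
    P=[W([-85+147*np.cos(t),116,50+147*np.sin(t)]),W([-85+80*np.cos(t),116,50+80*np.sin(t)]),W([-85+80*np.cos(t),196,50+80*np.sin(t)])]
    print(t,((proj('top',P)-[250,130])*5+2).round(0).tolist(),((proj('wrist',P,s)-[130,0])*4+1.5).round(0).tolist())
E
```

```text
False
15.614656112981672 [ 0.681 -0.059  0.362] [2.972 1.236 4.487] [ 0.183 -0.764  0.009]
43.83738015864939 [-0.068  0.008 -0.041] [0.065 0.302 0.266]
31.1417
1.0 [[237.0, 330.0], [248.0, 405.0], [108.0, 449.0]] [[372.0, 316.0], [282.0, 337.0], [276.0, 87.0]]
1.16 [[251.0, 366.0], [255.0, 424.0], [115.0, 468.0]] [[296.0, 311.0], [245.0, 336.0], [238.0, 82.0]]
1.3 [[265.0, 401.0], [262.0, 442.0], [121.0, 486.0]] [[223.0, 309.0], [211.0, 335.0], [203.0, 80.0]]
```

View pics/top8c.png

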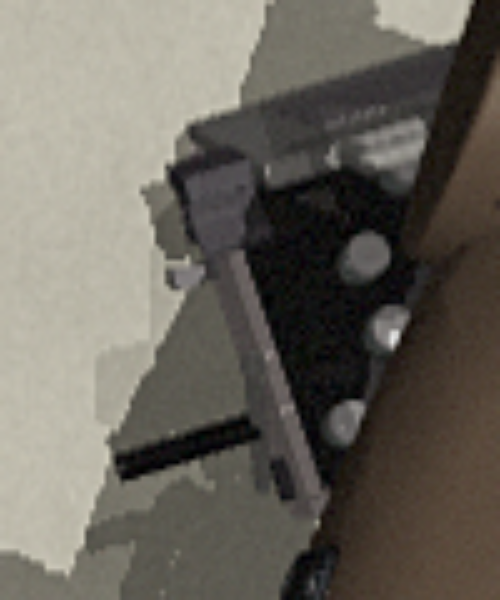

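View pics/wrist8c.png

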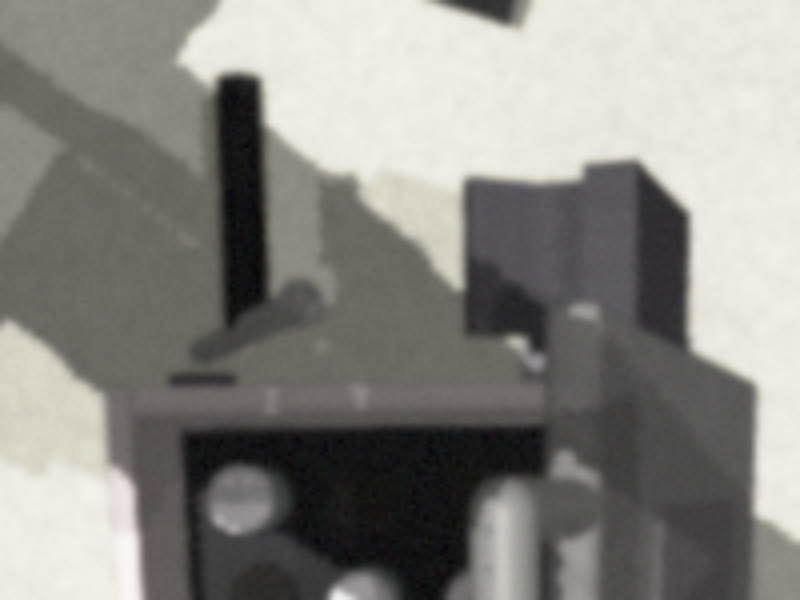

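The rod now reads about 1.15: tip at wrist crop (302,298) against (296,311) predicted for 1.16, and the handle column at 240–247 matches. The top view gives about 1.13. All are within tolerance. Next I'll regrip the bar and lower.

```bash
python3 - <<'E'
from h import *
b=-1*np.array([np.cos(YAW),np.sin(YAW),0])
g=tcp(bar(1.25))+b
print(ctrl.line_to(g,feed=100,f_stop=12))
grip(0,20); s=status.state(); print(s['finger_gap'],s['eef_pos']-g,s['ft_force'],s['time_s'])
if 9<s['finger_gap']<14:
  for a in np.r_[np.linspace(1.17,.77,6),.71,.67]:
    r=ctrl.line_to(tcp(bar(a))+b,feed=60)
    s=status.state(); print(round(a,3),s['time_s'],s['ft_force'],s['finger_gap'],s['eef_pos']-tcp(bar(a))-b)
    if s['finger_gap']<9 or np.linalg.norm(s['ft_force'])>50: break
p,d=snapshot('scene'); cv2.imwrite('pics/scene9.png',p[:,:,::-1]); np.save('pics/scene9.npy',d)
im=cv2.imread('pics/scene9.png'); cv2.imwrite('pics/scene9c.png',cv2.resize(im[130:280,110:260],None,fx=4,fy=4))
s=status.state();p,d=snapshot('wrist'); cv2.imwrite('pics/wrist9.png',p[:,:,::-1])
E
```

```text
False
11.793360445950388 [ 0.036 -0.029  0.06 ] [ 0.421 -0.732  0.033] 32.775
1.17 33.275 [-0.578 -0.391 -2.323] 11.347865569673106 [-0.479 -0.161 -0.244]
1.09 33.775 [ 0.973 -1.106 -2.628] 11.123860001913078 [-0.468 -0.11  -0.314]
1.01 34.275 [ 0.244  1.123 -2.614] 11.646146744003351 [-0.448 -0.074 -0.269]
0.93 34.775 [ 0.711  0.233 -4.088] 11.233915070151717 [-0.429 -0.056 -0.302]
0.85 35.275 [ 0.249  0.454 -4.718] 11.410768465235394 [-0.436 -0.066 -0.339]
0.77 35.775 [ 0.282 -0.51  -3.638] 11.22628306820433 [-0.377 -0.107 -0.303]
0.71 36.1833 [ 0.048  0.261 -3.258] 11.440848461661412 [-0.377 -0.089 -0.373]
0.67 36.5083 [ 0.328 -0.835 -2.964] 11.623623773832263 [-0.337 -0.073 -0.362]
```

View pics/scene9c.png

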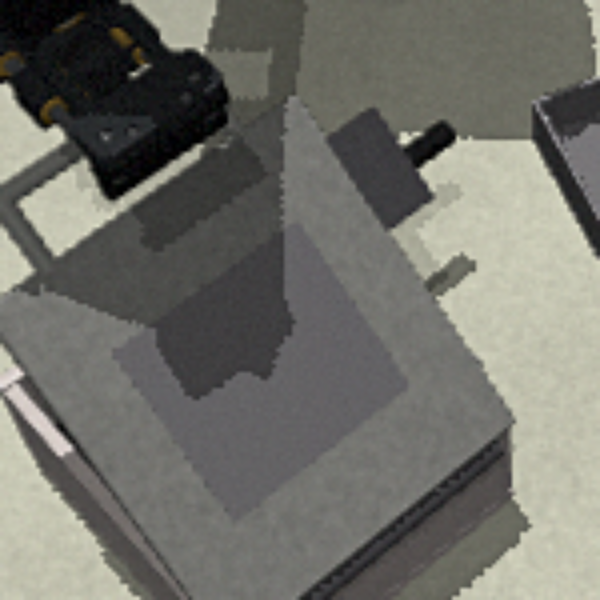

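View pics/wrist9.png

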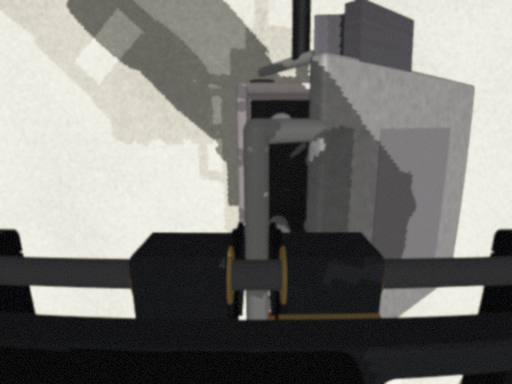

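Lowering is smooth, with the lid carried at about 3 N. The rod goes under the bracket in the wrist view, near (310,60). Now small steps into the slot, stopping on force change.

```bash
python3 - <<'E'
from h import *
b=-1*np.array([np.cos(YAW),np.sin(YAW),0])
for a in np.arange(.65,.574,-.01):
    r=ctrl.line_to(tcp(bar(a))+b,feed=25,f_stop=7)
    s=status.state(); print(round(a,3),r,s['time_s'],s['ft_force'],s['finger_gap'],s['eef_pos']-tcp(bar(a))-b)
    if r or s['ft_force'][2]>4: break
E
```

```text
0.65 False 36.9667 [ 0.806 -0.871 -1.626] 11.613368689339017 [-0.163 -0.094 -0.154]
0.64 False 37.2167 [-0.27  -1.703 -3.154] 11.574863027709753 [-0.168 -0.062 -0.172]
0.63 False 37.4667 [ 0.822 -1.207 -3.   ] 11.205576009128958 [-0.146 -0.069 -0.186]
0.62 False 37.7167 [-0.027 -2.409 -2.432] 11.36642955052961 [-0.137 -0.065 -0.181]
0.61 False 37.9667 [-0.239 -1.994 -2.412] 11.636011219141468 [-0.181 -0.072 -0.168]
0.6 False 38.2167 [2.919 0.725 3.668] 11.82182913919703 [0.43  0.07  0.477]
0.59 False 38.4667 [ 5.679  5.89  14.23 ] 11.323134733273568 [1.572 0.279 1.781]
```

Contact comes at about 0.60 as expected: the load goes from -2.4 to +3.7 and then +14 N, so the lid rests on the rod. I'll back off to zero force and check the angle from bar height before letting go.

```bash
python3 - <<'E'
from h import *
b=-1*np.array([np.cos(YAW),np.sin(YAW),0])
ctrl.line_to(tcp(bar(.600))+b,feed=25); s=status.state(); print(s['ft_force'],s['eef_pos'])
s=status.state()
for n in('scene','top','wrist'):
    p,d=snapshot(n); cv2.imwrite(f'pics/{n}10.png',p[:,:,::-1]); np.save(f'pics/{n}10.npy',d)
im=cv2.imread('pics/wrist10.png'); cv2.imwrite('pics/wrist10c.png',cv2.resize(im[0:130,220:420],None,fx=4,fy=4))
im=cv2.imread('pics/scene10.png'); cv2.imwrite('pics/scene10c.png',cv2.resize(im[130:280,110:260],None,fx=4,fy=4))
c=cloud('scene',np.load('pics/scene10.npy'))
L=R.from_euler('z',-YAW).apply((c-C0).reshape(-1,3)).reshape(c.shape)
m=(L[...,0]>-60)&(L[...,0]<90)&(abs(L[...,1])<85)&(L[...,2]>110)&(L[...,2]<260)
k=np.polyfit(L[m][:,0],L[m][:,2],1); print('lid angle',np.arctan(-k[0]),m.sum())
for t in (1.1,1.16,1.22):
    P=[W([-85+147*np.cos(t),116,50+147*np.sin(t)]),W([-85+80*np.cos(t),116,50+80*np.sin(t)]),W([-85+80*np.cos(t),196,50+80*np.sin(t)])]
    print(t,((proj('scene',P)-[110,130])*4+1.5).round(0).tolist(),((proj('wrist',P,s)-[220,0])*4+1.5).round(0).tolist())
E
```

```text
[2.981 1.997 5.852] [ 512.635 -197.66   208.585]
lid angle 0.5967340884576864 6798
1.1 [[376.0, 188.0], [351.0, 213.0], [454.0, 138.0]] [[653.0, 180.0], [400.0, 239.0], [409.0, -171.0]]
1.16 [[366.0, 176.0], [346.0, 206.0], [450.0, 132.0]] [[614.0, 173.0], [381.0, 237.0], [389.0, -176.0]]
1.22 [[357.0, 163.0], [341.0, 200.0], [445.0, 126.0]] [[570.0, 167.0], [361.0, 235.0], [368.0, -181.0]]
```

View pics/wrist10c.png

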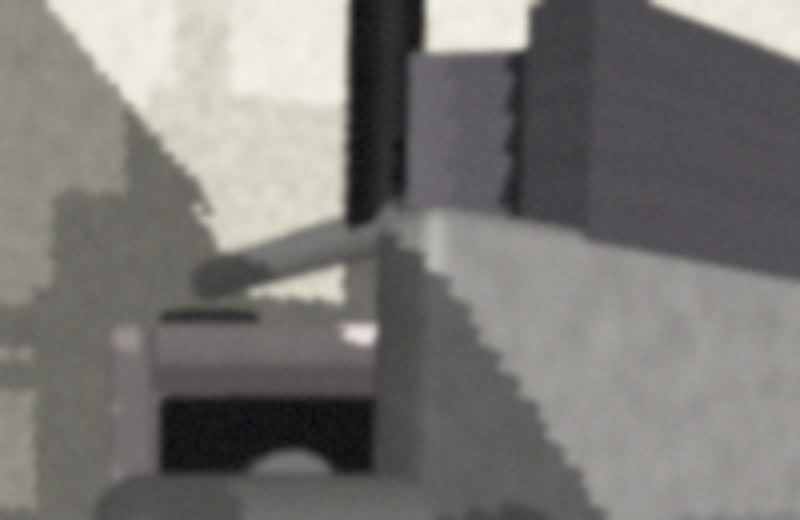

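View pics/scene10c.png

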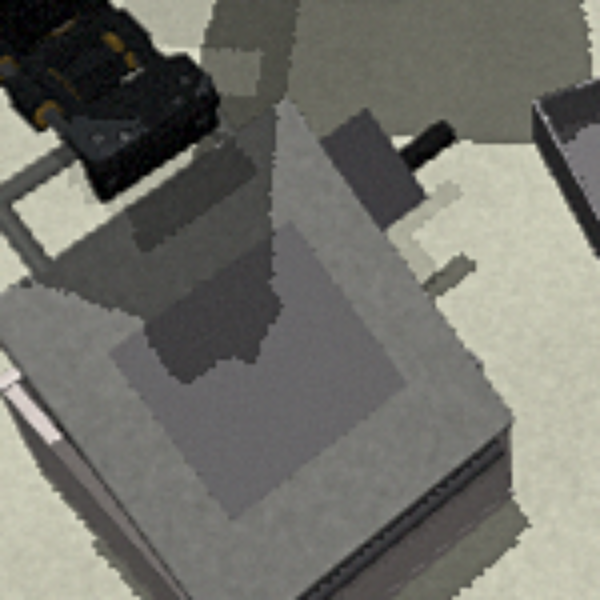

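The lid plane fits 0.597 rad. The handle at wrist column 385 corresponds to 1.16, and the lid is supported. I'll release, retreat straight up, and verify.

```bash
python3 - <<'E'
from h import *
grip(40,10); s=status.state(); print(s['ft_force'],s['finger_gap'])
p=s['eef_pos']; ctrl.line_to(p+[0,0,30],feed=80); ctrl.line_to(p+[0,0,150],feed=200)
ctrl.line_to(p+[-60,-120,170],feed=250)
print(status.state()['time_s'],status.state()['ft_force'])
for i in range(2):
  p,d=snapshot('scene'); c=cloud('scene',d)
  L=R.from_euler('z',-YAW).apply((c-C0).reshape(-1,3)).reshape(c.shape)
  m=(L[...,0]>-60)&(L[...,0]<90)&(abs(L[...,1])<85)&(L[...,2]>110)&(L[...,2]<260)
  k=np.polyfit(L[m][:,0],L[m][:,2],1); print('lid angle',np.arctan(-k[0]),m.sum()); ctrl.dwell(.3)
cv2.imwrite('pics/scene11.png',p[:,:,::-1])
p,d=snapshot('top'); im=p[:,:,::-1]; cv2.imwrite('pics/top11.png',im); cv2.imwrite('pics/top11c.png',cv2.resize(im[120:270,200:420],None,fx=3.6,fy=3.6))
for t in (1.1,1.16,1.22):
    P=[W([-85+147*np.cos(t),116,50+147*np.sin(t)]),W([-85+80*np.cos(t),196,50+80*np.sin(t)])]
    print(t,((proj('top',P)-[200,120])*3.6+1.3).round(0).tolist())
E
```

```text
[0.119 0.14  0.478] 39.995076595275286
41.5417 [ 0.254  0.629 -0.448]
lid angle 0.5966024319228407 6790
lid angle 0.5977382255980592 6809
1.1 [[357.0, 289.0], [261.0, 367.0]]
1.16 [[361.0, 300.0], [262.0, 373.0]]
1.22 [[365.0, 310.0], [264.0, 378.0]]
```

View pics/scene11.png

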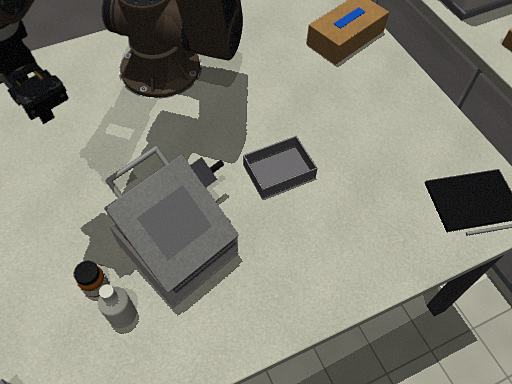

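View pics/top11c.png

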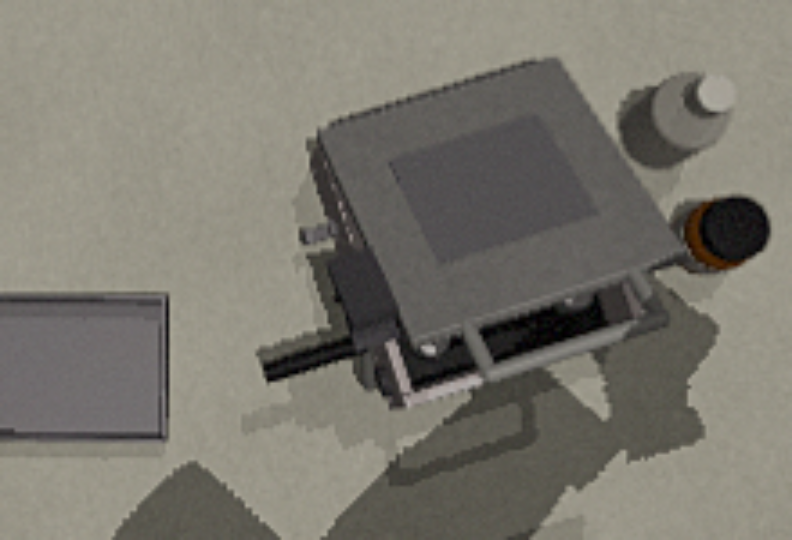

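The lid stays at 0.597 rad after release. The handle's outer end is at top crop (266,366), consistent with about 1.1–1.16. The jar, bottle and bin haven't moved. Handing in.

```bash
python3 - <<'E'
from h import *
job.close_job(); print(status.state()['time_s'])
E
```

```text
the job is handed in; nothing more can be done
the job is handed in; nothing more can be done
```

The lid is propped open on the rod, I let go, and I handed the job in at about 42 s. I don't have a verdict, because the hand-in reports none.

**What I did:** I opened the lid to about 1.25 rad by its bar and swung the rod up out of its clip. Then I lowered the lid slowly until the rod took its weight.

**Last checks:**
- **Lid:** after release the lid plane measured 0.597 and 0.598 rad in two readings, against an expected 0.60. While lowering, the load came onto the rod at 0.60 rad.
- **Rod:** the wrist view before release gave about 1.16 rad. The top view after release reads lower, close to 1.10 at the handle's end. The top view had also read about 0.02 low earlier, and the lid angle fits a fully seated tip.
- **Tip in the slot:** the bracket hides the tip, so I inferred the fit from the angles and the load rather than seeing it.
- **Other objects:** the jar, bottle and bin look unmoved, and the arm is clear of everything.

**What went wrong on the way:**
- **Missed first grasp:** the first pinch at the bar closed on nothing. The wrist camera showed the finger ends about 26 mm short of the reported TCP, which disagrees with the description. I used a grasp point 44 mm behind the TCP from then on.
- **Rod short on the first swing:** it reached only about 1.07 rad, with up to 29 N on the tool. The handle had probably rolled along the finger pads. I regripped it at the right spot, which brought it to about 1.15 rad.

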